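Fetch the tip tin from behind the solder spool and bottle

TASK

The low metal tip tin stands in the back pocket of the grey stock bay, shut in by the solder spool and the white bottle. Clear the spool and the bottle onto the black parking mat, set the tin down in the round recess of the soldering-iron stand, and only then put the spool and the bottle back in the bay, each upright on the very spot where it stood at the start. Knock nothing over, and leave the screwdriver, the small jar and the brass-wool pot where they are.

Things in the scene. Friction and masses are not known exactly. Their poses are not given: they have to be found in the camera images.
- spool: solder spool on end: white flanges 56 mm across at both ends, silver wire between wound almost to the flange edge, 84 mm tall; grips anywhere along its height like a 56 mm cylinder. About 0.35 kg. Origin at the centre of its underside, z up. On the bay's front shelf, left or right of the bottle (they change sides from start to start)
- bottle: white round bottle: straight body 52 mm across up to 78 mm height, then a shoulder and a black cap 25 mm across, 98 mm tall in all. About 0.15 kg. Origin at the centre of its underside, z up. Beside the spool on the bay's front shelf, 10 mm from it and some 8 mm from the tin
- tin: low round bright metal tin, 50 mm across, 34 mm tall, about 0.1 kg. Origin at the centre of its underside, z up. In the bay's back pocket near x = 21, y = 0 mm of the bay: only 12 mm free on either side of it, but 36 mm behind it; spool and bottle stand across the pocket's mouth in front of it
- bay: fixed grey bay, 172 (x) by 170 mm (y), origin under its centre, +x from open front to back. Floor top at z = 4 mm. Back pocket: x 0 to 82, y -37 to 37 mm, open to the front; its walls and those of the compartments either side (y 41 to 81) are 40 mm high. Front shelf: x -83 to -2, y -82 to 82 mm, 12 mm lip; spool and bottle stand near x = -31, y = 32 and -32 mm
- mat: fixed thin black rubber parking mat, 150 mm (its x) by 220 mm (its y), 3 mm thick, origin under its centre, the top at z = 3 mm. A screwdriver lies along its +x edge (about x = 54 mm in the mat's frame)
- stand: fixed soldering-iron stand. Origin at table level under the centre of a round recess, 66 mm across, 4 mm deep, with a dark floor, in a light grey base 12 mm thick (recess floor at z = 8 mm). Base 90 mm wide (y), from x = -45 to 145 mm; on its far part, from x = 60 mm on, a spring holder with a blue-handled iron leaning to +x, up to 145 mm high
- driver: bystander: loose small screwdriver, blue handle 85 mm by 14 by 14 mm with a 60 mm shank, lying on the mat along its +x edge; origin on its underside near the shank end of the handle, x along the shank. Leave alone
- jar: bystander: loose small clear jar with a black lid, 32 mm across, 44 mm tall, in a side compartment of the bay; origin at the centre of its underside. Leave alone
- wool_pot: bystander: loose dark pot with brass wool, 42 mm across, about 37 mm tall, beside the back of the iron stand; origin at the centre of its underside. Leave alone

How it is judged (in metres and radians):
On the way, in this order (a step that is already met when the one before it is completed fails the run):
1. spool and bottle both stand upright on the parking mat (centres at least 3 mm inside its edges), the tin still within 20 mm of its start (x of spool in the frame of mat between -0.072 and 0.072 m and y of spool in the frame of mat between -0.107 and 0.107 m and z of each of spool, bottle in the frame of mat below 0.01 m and angle between each of spool, bottle's own z axis and vertical below 0.12 rad and x of bottle in the frame of mat between -0.072 and 0.072 m and y of bottle in the frame of mat between -0.107 and 0.107 m and distance of tin from where it was at the start of the episode below 0.02 m), for 0.2 s.
2. the tin sits down in the recess of the iron stand, spool and bottle still on the mat (horizontal distance between tin and stand below 0.01 m and z of tin in the frame of stand between 0.004 and 0.0105 m and angle between tin's own z axis and vertical below 0.1 rad and x of spool in the frame of mat between -0.072 and 0.072 m and y of spool in the frame of mat between -0.107 and 0.107 m and z of each of spool, bottle in the frame of mat below 0.01 m and angle between each of spool, bottle's own z axis and vertical below 0.12 rad and x of bottle in the frame of mat between -0.072 and 0.072 m and y of bottle in the frame of mat between -0.107 and 0.107 m), for 0.2 s.
At the end, for the whole second after the job is handed in: The tin stands upright on the floor of the stand's recess (within 10 mm of its centre), and spool and bottle each stand upright in the bay within 12 mm of where that same thing stood at the start; all at rest (horizontal distance between tin and stand below 0.01 m and z of tin in the frame of stand between 0.004 and 0.0105 m and angle between each of tin, spool, bottle's own z axis and vertical below 0.1 rad and linear speed of each of tin, spool, bottle below 0.02 m/s and distance of each of spool, bottle from where it was at the start of the episode below 0.012 m); the robot touches nothing.
It fails at once if spool, bottle or tin tipped over (more than 40 degrees) (angle between any of spool, bottle, tin's own z axis and vertical above 0.7 rad).
It fails at once if screwdriver, jar or brass-wool pot shifted more than 25 mm (distance of any of driver, jar, wool_pot from where it was at the start of the episode above 0.025 m).
It also fails if it takes over 141 s, if anything falls off the work surface, if the arm or the gripper's body presses on something with over 40 N, if the wrist force passes 120 N, or if a joint passes its speed limit or range.

ROBOT

A 6-joint arm with a two-finger parallel gripper is mounted at the origin on the work surface. World frame = base frame: x ahead of the robot, y to its left, z up, the work surface at z = 0. Lengths are in m, angles in degrees, forces in N, time in s.
With the tool pointing down it reaches from about 0.375 to 0.975 m from the base axis. Payload 3.8 kg.
Tool frame: the origin (TCP) lies at the very end of the fingers, on their centre line; the grasp point (between the pads) lies 19 mm behind it; x points along the fingers, y is the direction in which the jaws open and shut, and the axes are right-handed (so a half turn about x gives the same grasp; the last joint's range is limited). The gripper opens to 85 mm and grips with 20 to 120 N. Pads are 22 mm wide; open, the fingers measure 114 mm over their backs; the gripper's body (76 mm by 85 mm) begins 54 mm behind the grasp point. The pads swing forward as they close: fully open they stand 13 mm farther back than shut.
Start: joints at [68.703, 15.12, 91.902, -0, 72.978, -2.114], TCP at [0.222, 0.638, 0.2] pointing down, gripper open.
Joint ranges: [-150.88, 150.88], [-54.13, 125.18], [17.81, 147.31], [-75.09, 255.09], [0, 152.58], [-146.25, 146.25]. Speed limits (degrees/s): [147.25, 147.25, 180, 180, 180, 180].

INTERFACE

Orientations are given as a 3x3 rotation matrix whose columns are the frame's x, y, z axes.
In Python, from cell import env, camera gives the robot as it stands.
- The arm moves only by the shell command python3 -m inch 'ROWS' [OPENING] [FORCE]. ROWS is JSON, a list of rows, each a list of 4 numbers: the shift along the tool's x, y, z in cm, then the turn about the tool's x in units of 5 degrees (1.0 is 5 degrees). In form: [[tx, ty, tz, yaw], ...]. A call has exactly 10 rows; each row shifts and turns the commanded pose from where the row before left it, along the tool's axes as they then stand; what a row does not reach is not made up. A row lasts 1/8 s, in which the tool goes at most 62.5 mm and 10.7 degrees, less where a joint would pass 70% of its speed; a pose out of reach is approached as far as the arm can. A call is refused whole if a number of a shift passes 6.25 or a number of a turn 1, either way. A call with a gripper value outside its range is refused whole. OPENING is the finger opening in cm, from 0 to 8.54, set as the call begins (- or left out, the last holds). The fingers move at their own pace and stop on an object; FORCE is the grip in N (left out, the last holds). Time passes only in rows, so rows that do not move let the fingers close, or fill a call up. It gives the time, the measured TCP pose, the force and the opening at its end, in the units of the state.
- env.read_state(): the state, without advancing time (a new reading comes with each control period).
- camera(name): name is "scene" or "top" or "wrist"; returns a dict with "img" (420x560x3 uint8, blue, green, red), "depth" (420x560 float32, m along the optical axis (not along the pixel's ray), 0 where there is no reading), "mtx" (3x3 intrinsics, pixels), "dist" ([k1, k2, p1, p2, k3] as OpenCV has them; the pictures are not rectified), "world_from_camera" (4x4, takes a point from camera to world coordinates). Camera axes: x right, y down, z forward; pixel columns grow to the right and rows downward; lengths in m; the calibration is good to about 2 mm. A picture is of the moment at which its call begins.
- env.finish_job(): hands the job in, once; it reports no verdict.
The state is a dict: "t": time; "joint_positions": joint angles; "qd": joint speeds; "tau": joint torques, N m; "tcp_pos": TCP position; "tcp_rot": TCP orientation; "contact_force": force on the tool from outside, world axes, zero at the start; "ft_torque": the same for the moment, N m; "grip_width": opening from 0.0 (shut) to 1.0 (fully open).
Only numpy, scipy, OpenCV 4.12 (cv2) and the standard library are available. Lean on these libraries where they do the work, as an engineer would, in place of code of your own. Each camera call takes 0.05 s, during which the arm holds its last target. There are 200 camera calls.

## Working session

There is one attempt and no reset: what is moved stays moved. The work goes in short steps, Python scripts to look and compute and a shell command to move; the robot and the scene stay as the last step left them, time stands still between calls to the robot, and variables do not carry over. Pictures are saved under pics/ and viewed, about 12 in all and at most 16, crops included, and the job is handed in when it is done.

```bash
ls; mkdir -p pics; python3 - <<'E'
from cell import env,camera
import cv2
for n in ("top","scene"):
    c=camera(n); cv2.imwrite(f"pics/{n}0.png",c["img"]); print(n,c["mtx"].tolist(),c["dist"],c["world_from_camera"].round(4).tolist())
print(env.read_state())
E
```

```text
pics
top [[499.0054290177954, 0.0, 281.8356538361303], [0.0, 499.0054290177954, 200.3122762975696], [0.0, 0.0, 1.0]] [-0.06010744  0.          0.          0.          0.        ] [[0.0544, -0.9777, 0.2029, 0.2792], [-0.9985, -0.0534, 0.0105, -0.0022], [0.0006, -0.2032, -0.9791, 1.1884], [0.0, 0.0, 0.0, 1.0]]
scene [[381.0714673976341, 0.0, 277.704168079933], [0.0, 381.0714673976341, 213.74873733523634], [0.0, 0.0, 1.0]] [-0.01356654  0.          0.          0.          0.        ] [[0.856, 0.3225, -0.4039, 0.8598], [0.5169, -0.5357, 0.6677, -0.5374], [-0.001, -0.7804, -0.6253, 0.56], [0.0, 0.0, 0.0, 1.0]]
{'t': 0.1, 'joint_positions': array([ 6.87017568e+01,  1.51663803e+01,  9.19751642e+01, -1.14792846e-04,
        7.29774446e+01, -2.11361903e+00]), 'qd': array([ 0.07717416, -0.05942812, -0.11062357,  0.14804505, -0.04751653,
       -0.04708313]), 'tau': array([-3.17941331e-04, -5.16704786e+01, -3.68590772e+01, -9.98498786e-05,
        6.22993073e-03,  2.02986956e-05]), 'tcp_pos': array([0.22154099, 0.63682575, 0.19895215]), 'tcp_rot': array([[-7.52537622e-04,  3.28611866e-01,  9.44464756e-01],
       [-1.93560836e-03,  9.44462776e-01, -3.28612719e-01],
       [-9.99997844e-01, -2.07540731e-03, -7.46798972e-05]]), 'contact_force': array([-0.54632041, -0.85715942, -0.4448477 ]), 'ft_torque': array([ 0.03414967, -0.00818219, -0.00674754]), 'grip_width': 1.0007813929416844}
```

View pics/top0.png

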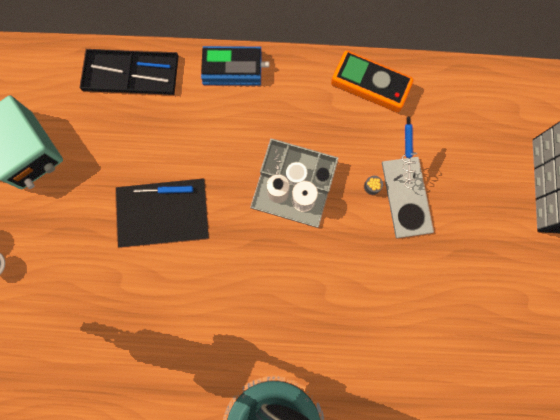

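View pics/scene0.png

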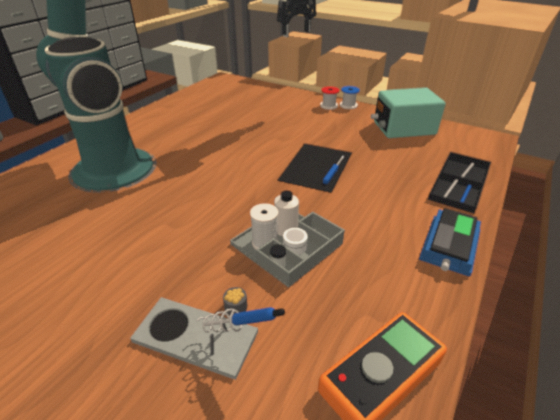

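The top view shows the mat around (162,212), the bay (296,183), the bottle (279,187, black cap) on the left, the spool (305,196) on the right, the tin (297,172), the jar (323,174), the stand recess (411,216) and the pot (374,185). I'll enlarge it.

```bash
python3 - <<'E'
import cv2,numpy as np
i=cv2.imread("pics/top0.png")
a=cv2.resize(i[130:240,245:350],None,fx=5,fy=5,interpolation=cv2.INTER_CUBIC)
cv2.imwrite("pics/bay.png",a)
b=cv2.resize(i[150:245,355:445],None,fx=4,fy=4,interpolation=cv2.INTER_CUBIC)
c=cv2.resize(i[170:252,108:215],None,fx=4,fy=4,interpolation=cv2.INTER_CUBIC)
h=max(len(b),len(c)); p=lambda x:cv2.copyMakeBorder(x,0,h-len(x),0,0,0)
cv2.imwrite("pics/sm.png",np.hstack([p(b),p(c)]))
E
cat > h.py <<'E'
from cell import env,camera
import cv2,numpy as np
def ray(c,uv,z):
    """intersect pixel rays with plane z"""
    uv=np.array(uv,float).reshape(-1,1,2)
    n=cv2.undistortPoints(uv,c["mtx"],c["dist"]).reshape(-1,2)
    T=c["world_from_camera"]; d=np.c_[n,np.ones(len(n))]@T[:3,:3].T
    return T[:3,3]+d*((z-T[2,3])/d[:,2])[:,None]
def proj(c,P):
    T=np.linalg.inv(c["world_from_camera"])
    return cv2.projectPoints(np.array(P,float).reshape(-1,1,3),cv2.Rodrigues(T[:3,:3])[0],T[:3,3],c["mtx"],c["dist"])[0].reshape(-1,2)
E
```

```text
(no output)
```

View pics/bay.png

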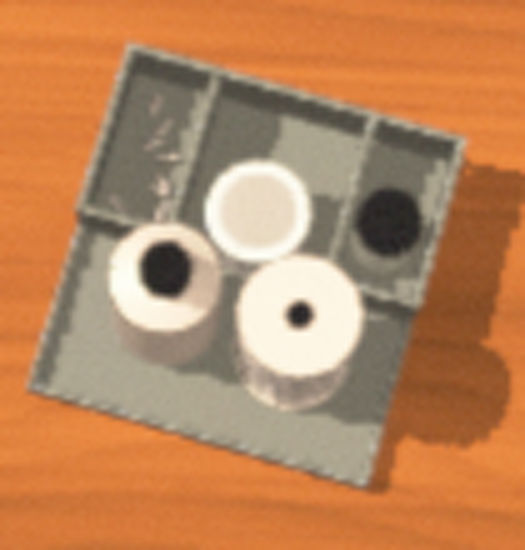

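View pics/sm.png

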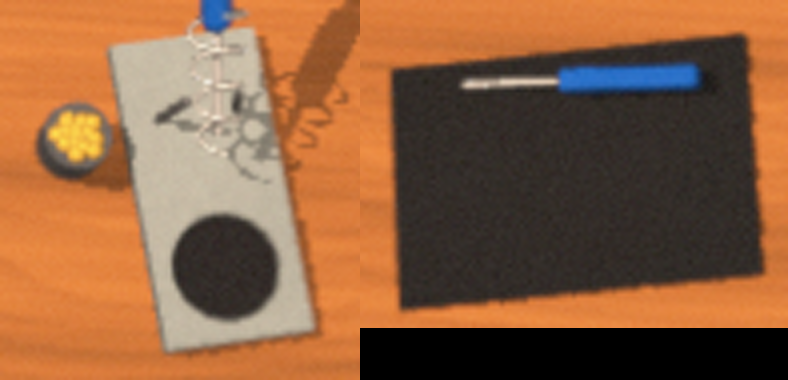

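The bay crop shows the bottle cap at (166,269), the spool top at (300,317), the tin top at (258,211) and the jar lid at (389,221). In the stand crop the recess is at (225,267). In the mat crop the corners are (392,70), (745,36), (764,272) and (402,309), with the driver along the upper edge from (462,85) to (698,77).

```bash
cat > loc.py <<'E'
from h import *
c=camera("top")
f=lambda u,v,s,x,y:((u+.5)/s-.5+x,(v+.5)/s-.5+y)
B=lambda u,v:f(u,v,5,245,130); S=lambda u,v:f(u,v,4,355,150); M=lambda u,v:f(u-360,v,4,108,170)
def P(n,uv,z): print(n,ray(c,uv,z).round(4)[0,:2])
P("spool",B(300,317),.088);P("bottle",B(166,269),.102);P("tin",B(258,211),.038);P("jar",B(389,221),.048)
for n,p,z in(("bl",(130,45),.04),("br",(465,140),.04),("fl",(30,390),.012),("fr",(370,487),.012)):P(n,B(*p),z)
P("recess",S(225,267),.012);P("pot",S(76,134),.037)
for p in((392,70),(745,36),(764,272),(402,309)):P("mat",M(*p),.003)
for p in((462,85),(698,77),(560,92),(560,68)):P("driver",M(*p),.01)
for p in((110,46),(252,30),(315,330),(166,352)):P("stand",S(*p),.012)
E
python3 loc.py
```

```text
spool [ 0.5269 -0.0408]
bottle [0.5425 0.0206]
tin [ 0.5888 -0.0203]
jar [ 0.5846 -0.0822]
bl [0.6677 0.0455]
br [ 0.6288 -0.1176]
fl [0.5011 0.0843]
fr [ 0.4629 -0.0806]
recess [ 0.5005 -0.3012]
pot [ 0.5714 -0.2056]
mat [0.5356 0.4199]
mat [0.5687 0.2043]
mat [0.4243 0.1804]
mat [0.3897 0.396 ]
driver [0.5271 0.3731]
driver [0.5399 0.2294]
driver [0.526  0.3126]
driver [0.5409 0.3142]
stand [ 0.6345 -0.2301]
stand [ 0.6498 -0.3178]
stand [ 0.4652 -0.3555]
stand [ 0.4473 -0.2661]
```

```bash
cat > go.py <<'E'
# prints tool-frame shift (cm) and turn (5deg units) from the measured pose to target x y z [jaw angle deg]
import sys,numpy as np
from cell import env
s=env.read_state(); R=s["tcp_rot"]; t=np.array(list(map(float,sys.argv[1:4])))
a=np.degrees(np.arctan2(R[1,1],R[0,1])); w=float(sys.argv[4]) if len(sys.argv)>4 else -13.1
print("t",round(s["t"],2),"tcp",s["tcp_pos"].round(4),"jaw",a.round(2),"shift cm",(R.T@(t-s["tcp_pos"])*100).round(2),"turn",round((a-w)/5,2),"F",s["contact_force"].round(1),"grip",round(s["grip_width"],3), "tilt",np.degrees(np.arccos(-R[2,0])).round(2))
E
python3 -m inch '[[0,0,0,1],[0,0,0,1],[0,0,0,1],[0,0,0,1],[0,0,0,1],[0,0,0,1],[0,0,0,1],[0,0,0,1],[0,0,0,1],[0,0,0,1]]' 8.54 40; python3 -m inch '[[0,0,0,1],[0,0,0,1],[0,0,0,1],[0,0,0,1],[0,0,0,1],[0,0,0,1],[0,0,0,0.8],[0,0,0,0],[0,0,0,0],[0,0,0,0]]'; python3 go.py .5425 .0206 .19
```

```text
t: 1.4
tcp_pos: [0.2216, 0.6372, 0.1996]
tcp_rot: [[-0.0, 0.936, 0.353], [-0.001, 0.353, -0.936], [-1.0, -0.001, 0.001]]
contact_force: [0.3, -0.8, 0.8]
grip_width: 0.994
t: 2.65
tcp_pos: [0.2218, 0.6374, 0.2001]
tcp_rot: [[-0.0, 0.974, -0.227], [-0.0, -0.227, -0.974], [-1.0, -0.0, 0.0]]
contact_force: [-0.5, -1.0, 1.2]
grip_width: 1.002
t 2.65 tcp [0.2218 0.6374 0.2001] jaw -13.15 shift cm [ 1.02 45.26 52.77] turn -0.01 F [-0.5 -1.   1.2] grip 1.002 tilt 0.01
```

```bash
python3 -m inch '[[0,2,2.4,0],[0,3.5,4,0],[0,3.5,4,0],[0,3.5,4,0],[0,3.5,4,0],[0,3.5,4,0],[0,3.5,4,0],[0,3.5,4,0],[0,3.5,4,0],[0,3.5,4,0]]'; python3 -m inch '[[0,3,3.6,0],[0,2.5,3,0],[0,1.5,1.8,0],[0,0,0,0],[0,0,0,0],[0,0,0,0],[0,0,0,0],[0,0,0,0],[0,0,0,0],[0,0,0,0]]'; python3 go.py .5425 .0206 .19
python3 - <<'E'
from h import *
c=camera("wrist"); cv2.imwrite("pics/w1.png",c["img"]); print(c["world_from_camera"].round(3).tolist())
print(proj(c,[[.5425,.0206,.102],[.5269,-.0408,.088],[.5888,-.0203,.038]]).round(0))
E
```

```text
t: 3.9
tcp_pos: [0.4611, 0.1857, 0.2006]
tcp_rot: [[0.001, 0.974, -0.228], [0.0, -0.228, -0.974], [-1.0, 0.001, -0.001]]
contact_force: [1.7, 0.6, -0.2]
grip_width: 0.998
t: 5.15
tcp_pos: [0.5094, 0.0896, 0.2002]
tcp_rot: [[0.0, 0.974, -0.228], [-0.0, -0.228, -0.974], [-1.0, 0.0, 0.0]]
contact_force: [0.0, -0.1, 0.1]
grip_width: 0.999
t 5.15 tcp [0.5094 0.0896 0.2002] jaw -13.17 shift cm [1.02 4.8  5.96] turn -0.01 F [ 0.  -0.1  0.1] grip 0.999 tilt 0.0
[[0.974, -0.218, -0.068, 0.529], [-0.229, -0.93, -0.289, 0.162], [-0.0, 0.297, -0.955, 0.374], [0.0, 0.0, 0.0, 1.0]]
[[337. 268.]
 [330. 326.]
 [382. 266.]]
```

```bash
python3 -m inch '[[0,1,1.2,0],[0,1.6,2,0],[0,1.2,1.6,0],[0,1,1.1,0],[0,0,0,0],[0,0,0,0],[0,0,0,0],[0,0,0,0],[0,0,0,0],[0,0,0,0]]'; python3 go.py .5425 .0206 .19
python3 - <<'E'
from h import *
c=camera("wrist"); cv2.imwrite("pics/w1.png",c["img"])
print(proj(c,[[.5425,.0206,.102],[.5269,-.0408,.088],[.5888,-.0203,.038]]).round(0))
E
```

```text
t: 6.45
tcp_pos: [0.5426, 0.0213, 0.2002]
tcp_rot: [[0.0, 0.974, -0.228], [-0.0, -0.228, -0.974], [-1.0, 0.0, -0.0]]
contact_force: [0.3, -0.2, -0.9]
grip_width: 0.997
t 6.45 tcp [0.5426 0.0213 0.2002] jaw -13.16 shift cm [1.02 0.   0.07] turn -0.01 F [ 0.3 -0.2 -0.9] grip 0.997 tilt 0.01
[[277. 197.]
 [276. 266.]
 [335. 209.]]
```

View pics/w1.png

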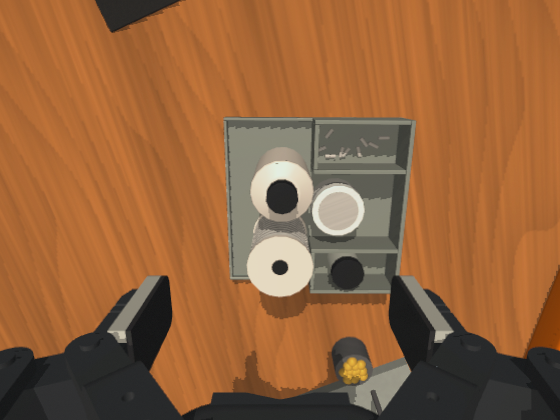

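The wrist view shows the cap at (282,196), the spool at (280,266) and the tin at (338,209). They lie about 4 px (~3–4 mm) further along tool y than the top camera predicted, so I'll shift +2 mm and grasp the bottle.

```bash
python3 -m inch '[[1,0.2,0.07,0],[2.5,0,0,0],[3,0,0,0],[3,0,0,0],[2.3,0,0,0],[1.6,0,0,0],[1.2,0,0,0],[0.7,0,0,0],[0,0,0,0],[0,0,0,0]]'; python3 go.py .5445 .0201 .047;  python3 -m inch '[[0,0,0,0],[0,0,0,0],[0,0,0,0],[0,0,0,0],[0,0,0,0],[0,0,0,0],[0,0,0,0],[0,0,0,0],[0,0,0,0],[0,0,0,0]]' 0 40; python3 go.py .5445 .0201 .047
```

```text
t: 7.75
tcp_pos: [0.5452, 0.02, 0.048]
tcp_rot: [[0.001, 0.974, -0.228], [-0.0, -0.228, -0.974], [-1.0, 0.001, -0.0]]
contact_force: [-1.1, -1.0, 0.8]
grip_width: 1.004
t 7.75 tcp [0.5452 0.02   0.048 ] jaw -13.18 shift cm [ 0.1  -0.07  0.  ] turn -0.02 F [-1.1 -1.   0.8] grip 1.004 tilt 0.08
t: 9.0
tcp_pos: [0.5465, 0.0212, 0.0558]
tcp_rot: [[0.003, 0.974, -0.228], [0.002, -0.228, -0.974], [-1.0, 0.002, -0.003]]
contact_force: [-17.9, 3.2, 46.8]
grip_width: 0.284
t 9.0 tcp [0.5465 0.0212 0.0558] jaw -13.21 shift cm [ 0.88 -0.17  0.16] turn -0.02 F [-17.9   3.2  46.8] grip 0.284 tilt 0.2
```

```bash
python3 - <<'E'
from h import *
c=camera("scene"); a=c["img"][170:290,210:370]
w=camera("wrist")["img"]
cv2.imwrite("pics/s1.png",np.hstack([cv2.resize(a,None,fx=2.5,fy=2.5,interpolation=cv2.INTER_CUBIC),cv2.resize(w,(400,300))]))
E
```

```text
(no output)
```

View pics/s1.png

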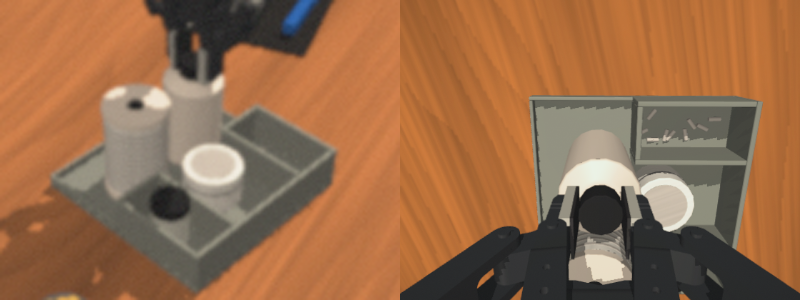

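The gripper has closed on the bottle's cap and shoulder, with the fingers apparently higher than the reported TCP. The bottle is still upright. I'll check heights with the depth data.

```bash
python3 - <<'E'
from h import *
def pt(c,u,v):
    d=c["depth"][v,u]; n=cv2.undistortPoints(np.array([[[u,v]]],float),c["mtx"],c["dist"])[0,0]
    return (c["world_from_camera"]@np.r_[n*d,d,1])[:3].round(4)
w=camera("wrist"); print("wrist cam z",w["world_from_camera"][2,3])
k=1.4
for n,u,v in(("cap",600,210),("tipL",568,215),("tipR",637,215),("shoulder",600,165),("tin",668,203),("spooltop",600,275),("wall",640,130)):
    print(n,pt(w,int((u-400)*k),int(v*k)))
s=camera("scene")
for n,u,v in(("spooltop",120,100),("fingertip",203,78),("finger",203,60),("bottle",190,95),("bottle",190,130),("tin",212,160)):
    print(n,pt(s,int(210+u/2.5),int(170+v/2.5)))
E
```

```text
wrist cam z 0.22962624590825748
cap [0.5488 0.0214 0.1017]
tipL [0.5368 0.0342 0.123 ]
tipR [0.567  0.0261 0.1215]
shoulder [0.5533 0.0403 0.0835]
tin [ 0.5946 -0.02    0.039 ]
spooltop [ 0.5364 -0.0314  0.0889]
wall [0.584  0.0439 0.0407]
spooltop [ 0.5154 -0.0443  0.0887]
fingertip [0.5621 0.0069 0.0964]
finger [0.5611 0.0081 0.1128]
bottle [ 0.5561 -0.0025  0.0823]
bottle [ 0.5574 -0.004   0.0466]
tin [ 0.5855 -0.0194  0.0376]
```

```bash
python3 -m inch '[[0,0,0,0],[0,0,0,0],[0,0,0,0],[0,0,0,0],[0,0,0,0],[0,0,0,0],[0,0,0,0],[0,0,0,0],[-1,0,0,0],[-1,0,0,0]]' 8.54; python3 -m inch '[[-2,0,0,0],[-3,0,0,0],[-3,0,0,0],[-2.5,0,0,0],[-1.5,0,0,0],[-1,0,0,0],[0,0,0,0],[0,0,0,0],[0,0,0,0],[0,0,0,0]]' 
cat > tips.py <<'E'
from h import *
import sys
c=camera("wrist"); s=env.read_state(); d=c["depth"]
v,u=np.mgrid[0:420,0:560]; n=cv2.undistortPoints(np.stack([u,v],-1).reshape(-1,1,2).astype(float),c["mtx"],c["dist"]).reshape(420,560,2)
P=np.concatenate([n*d[...,None],d[...,None]],-1)@c["world_from_camera"][:3,:3].T+c["world_from_camera"][:3,3]
Q=(P-s["tcp_pos"])@s["tcp_rot"]*1000   # tool frame mm
m=(d>0.02)&(P[...,2]>.13)&(abs(Q[...,2])<20)
for sg in(1,-1):
    k=m&(sg*Q[...,1]>0); q=Q[k]; print("side",sg,"n",len(q),"tip x pct99",np.percentile(q[:,0],[50,95,99,100]).round(1),"y range",q[:,1].min().round(1),q[:,1].max().round(1), "z of tip",np.median(q[q[:,0]>q[:,0].max()-4][:,2]).round(1), "y of tip",np.median(q[q[:,0]>q[:,0].max()-4][:,1]).round(1))
print(s["grip_width"],s["tcp_pos"])
cv2.imwrite(sys.argv[1],c["img"])
E
python3 tips.py pics/w2.png
python3 -m inch '[[0,0,0,0],[0,0,0,0],[0,0,0,0],[0,0,0,0],[0,0,0,0],[0,0,0,0],[0,0,0,0],[0,0,0,0],[0,0,0,0],[0,0,0,0]]' 5.2
python3 tips.py pics/w3.png; python3 loc.py >/dev/null; python3 -c "
import cv2,numpy as np
cv2.imwrite('pics/w23.png',cv2.resize(np.hstack([cv2.imread('pics/w2.png'),cv2.imread('pics/w3.png')]),None,fx=.7,fy=.7))"
```

```text
t: 10.45
tcp_pos: [0.5447, 0.02, 0.068]
tcp_rot: [[0.0, 0.974, -0.228], [0.0, -0.228, -0.974], [-1.0, 0.0, -0.0]]
contact_force: [-0.2, 0.8, -0.3]
grip_width: 1.0
t: 11.7
tcp_pos: [0.544, 0.0199, 0.1964]
tcp_rot: [[-0.001, 0.974, -0.228], [-0.0, -0.228, -0.974], [-1.0, -0.001, 0.0]]
contact_force: [-0.3, -0.6, -0.2]
grip_width: 0.998
side 1 n 18083 tip x pct99 [-97.6 -56.7 -47.9 -43.3] y range 0.0 74.9 z of tip -0.0 y of tip 45.1
side -1 n 17704 tip x pct99 [-97.4 -56.5 -48.  -43. ] y range -70.4 -0.0 z of tip 0.9 y of tip -40.6
0.9983611388973337 [0.5441537  0.01995927 0.19659164]
t: 13.0
tcp_pos: [0.5444, 0.02, 0.1972]
tcp_rot: [[-0.0, 0.974, -0.228], [0.0, -0.228, -0.974], [-1.0, -0.0, -0.0]]
contact_force: [0.0, -0.8, -0.0]
grip_width: 0.614
side 1 n 20830 tip x pct99 [-93.4 -53.4 -41.  -33.3] y range 0.0 64.8 z of tip 0.5 y of tip 28.2
side -1 n 20375 tip x pct99 [-92.9 -53.6 -41.4 -34.1] y range -60.2 -0.0 z of tip 0.5 y of tip -23.9
0.6129973536777816 [0.54445855 0.0199637  0.19717371]
```

View pics/w23.png

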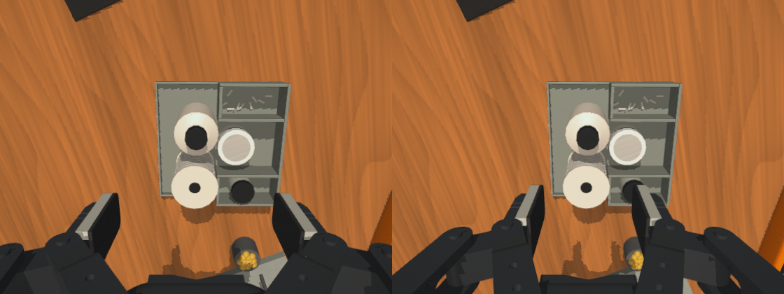

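The fingertips sit about 30 mm behind where the TCP convention puts them: −43 mm open, −33.5 mm at 52 mm opening. The first grasp was therefore too high. Bottle and spool are still in place. I'll retry 30 mm lower, watching the force in case the gripper body meets the cap.

```bash
python3 -m inch '[[1,0,0,0],[2.5,0,0,0],[3,0,0,0],[3,0,0,0],[2.6,0,0,0],[2,0,0,0],[1.4,0,0,0],[0.7,0,0,0],[0,0,0,0],[0,0,0,0]]' 8.54; python3 -m inch '[[0.2,0,0,0],[0.2,0,0,0],[0.2,0,0,0],[0.2,0,0,0],[0.2,0,0,0],[0.2,0,0,0],[0.1,0,0,0],[0,0,0,0],[0,0,0,0],[0,0,0,0]]'; python3 go.py .5445 .0201 .022
```

```text
t: 14.35
tcp_pos: [0.5453, 0.0199, 0.036]
tcp_rot: [[0.002, 0.974, -0.228], [-0.0, -0.228, -0.974], [-1.0, 0.002, -0.0]]
contact_force: [0.7, -0.4, 0.0]
grip_width: 0.998
t: 15.6
tcp_pos: [0.5445, 0.02, 0.0223]
tcp_rot: [[0.0, 0.974, -0.228], [0.0, -0.228, -0.974], [-1.0, 0.0, -0.0]]
contact_force: [-0.7, 0.4, 0.1]
grip_width: 0.999
t 15.6 tcp [0.5445 0.02   0.0223] jaw -13.18 shift cm [ 0.03 -0.01 -0.01] turn -0.02 F [-0.7  0.4  0.1] grip 0.999 tilt 0.01
```

```bash
python3 -m inch '[[0,0,0,0],[0,0,0,0],[0,0,0,0],[0,0,0,0],[0,0,0,0],[0,0,0,0],[0,0,0,0],[0,0,0,0],[0,0,0,0],[0,0,0,0]]' 0 40; python3 go.py .5445 .0201 .022;
```

```text
t: 16.85
tcp_pos: [0.5445, 0.02, 0.0225]
tcp_rot: [[-0.0, 0.974, -0.228], [0.0, -0.228, -0.974], [-1.0, -0.0, -0.0]]
contact_force: [-3.1, -0.1, 5.1]
grip_width: 0.597
t 16.85 tcp [0.5445 0.02   0.0225] jaw -13.18 shift cm [ 0.05  0.   -0.01] turn -0.02 F [-3.1 -0.1  5.1] grip 0.597 tilt 0.0
```

```bash
python3 -m inch '[[-0.5,0,0,0],[-1.5,0,0,0],[-2,0,0,0],[-2,0,0,0],[-1.5,0,0,0],[-0.5,0,0,0],[0,-0.4,-0.8,0],[0,-0.9,-1.6,0],[0,-1.3,-2.3,0],[0,-1.6,-2.7,0]]'; python3 -m inch '[[0,-1.8,-3.1,0],[0,-2,-3.5,0],[0,-2,-3.5,0],[0,-2,-3.5,0],[0,-1.6,-2.8,0],[0,-1.3,-2.3,0],[0,-0.9,-1.6,0],[0,-0.5,-0.9,0],[0,-0.2,-0.4,0],[0,0,0,0]]'; python3 go.py .447 .346 .022;
```

```text
t: 18.1
tcp_pos: [0.5191, 0.1031, 0.1011]
tcp_rot: [[-0.002, 0.974, -0.228], [0.0, -0.228, -0.974], [-1.0, -0.002, 0.0]]
contact_force: [0.3, -0.3, -1.2]
grip_width: 0.591
t: 19.35
tcp_pos: [0.45, 0.3396, 0.1021]
tcp_rot: [[-0.0, 0.974, -0.228], [-0.0, -0.228, -0.974], [-1.0, 0.0, 0.0]]
contact_force: [0.3, -0.1, -2.2]
grip_width: 0.593
t 19.35 tcp [0.45   0.3396 0.1021] jaw -13.19 shift cm [ 8.01 -0.44 -0.55] turn -0.02 F [ 0.3 -0.1 -2.2] grip 0.593 tilt 0.02
```

```bash
python3 -m inch '[[0.6,-0.2,-0.2,0],[1.3,-0.2,-0.3,0],[1.8,0,0,0],[1.7,0,0,0],[1.2,0,0,0],[0.7,0,0,0],[0.4,0,0,0],[0.2,0,0,0],[0.1,0,0,0],[0,0,0,0]]'; python3 go.py .447 .346 .0215; python3 -m inch '[[0,0,0,0],[0,0,0,0],[0,0,0,0],[0,0,0,0],[0,0,0,0],[0,0,0,0],[0,0,0,0],[0,0,0,0],[0,0,0,0],[0,0,0,0]]' 8.54;
```

```text
t: 20.6
tcp_pos: [0.4475, 0.3459, 0.0226]
tcp_rot: [[0.001, 0.974, -0.228], [0.0, -0.228, -0.974], [-1.0, 0.0, -0.001]]
contact_force: [0.2, 0.3, -1.5]
grip_width: 0.595
t 20.6 tcp [0.4475 0.3459 0.0226] jaw -13.18 shift cm [ 0.11 -0.05  0.  ] turn -0.02 F [ 0.2  0.3 -1.5] grip 0.595 tilt 0.04
t: 21.85
tcp_pos: [0.4471, 0.3457, 0.0221]
tcp_rot: [[-0.0, 0.974, -0.228], [-0.0, -0.228, -0.974], [-1.0, -0.0, 0.0]]
contact_force: [-0.5, 1.4, -0.2]
grip_width: 1.004
```

```bash
python3 -m inch '[[-1,0,0,0],[-2.5,0,0,0],[-3,0,0,0],[-3,0,0,0],[-2,0,0,0],[-1.5,0.5,1,0],[0,0.9,2,0],[0,1.3,2.8,0],[0,1.6,3.5,0],[0,1.8,3.9,0]]'; python3 -m inch '[[0,2,4.2,0],[0,2,4.2,0],[0,2,4.2,0],[0,1.7,3.6,0],[0,1.3,2.8,0],[0,0.9,1.9,0],[0,0.4,0.9,0],[0,0.2,0.4,0],[0,0,0,0],[0,0,0,0]]'; python3 go.py .528 -.041 .022
```

```text
t: 23.1
tcp_pos: [0.4754, 0.2005, 0.1505]
tcp_rot: [[-0.003, 0.974, -0.228], [-0.001, -0.228, -0.974], [-1.0, -0.002, 0.002]]
contact_force: [0.9, 0.2, 0.4]
grip_width: 0.998
t: 24.35
tcp_pos: [0.5279, -0.0362, 0.1521]
tcp_rot: [[-0.0, 0.974, -0.227], [0.0, -0.227, -0.974], [-1.0, -0.0, -0.0]]
contact_force: [-0.1, 0.4, 0.7]
grip_width: 0.999
t 24.35 tcp [ 0.5279 -0.0362  0.1521] jaw -13.14 shift cm [13.01  0.12  0.47] turn -0.01 F [-0.1  0.4  0.7] grip 0.999 tilt 0.02
```

```bash
python3 -m inch '[[0.8,0.1,0.2,0],[2,0,0.25,0],[2.4,0,0,0],[2.4,0,0,0],[2.2,0,0,0],[1.5,0,0,0],[1,0,0,0],[0.5,0,0,0],[0.2,0,0,0],[0,0,0,0]]'; python3 go.py .528 -.041 .022;  python3 -m inch '[[0,0,0,0],[0,0,0,0],[0,0,0,0],[0,0,0,0],[0,0,0,0],[0,0,0,0],[0,0,0,0],[0,0,0,0],[0,0,0,0],[0,0,0,0]]' 0 50; python3 go.py .528 -.041 .022
```

```text
t: 25.6
tcp_pos: [0.5285, -0.0415, 0.0226]
tcp_rot: [[0.001, 0.974, -0.228], [-0.0, -0.228, -0.974], [-1.0, 0.001, -0.0]]
contact_force: [-0.2, -1.2, -0.4]
grip_width: 1.005
t 25.6 tcp [ 0.5285 -0.0415  0.0226] jaw -13.18 shift cm [ 0.06 -0.06 -0.04] turn -0.02 F [-0.2 -1.2 -0.4] grip 1.005 tilt 0.05
t: 26.85
tcp_pos: [0.5283, -0.0414, 0.0229]
tcp_rot: [[0.0, 0.974, -0.228], [-0.0, -0.228, -0.974], [-1.0, 0.0, -0.0]]
contact_force: [-2.0, 1.4, 5.7]
grip_width: 0.642
t 26.85 tcp [ 0.5283 -0.0414  0.0229] jaw -13.18 shift cm [ 0.09 -0.04 -0.04] turn -0.02 F [-2.   1.4  5.7] grip 0.642 tilt 0.03
```

```bash
python3 -m inch '[[-0.5,0,0,0],[-1.5,0,0,0],[-2,0,0,0],[-2,0,0,0],[-1.5,0,0,0],[-0.5,0,0,0],[0,-0.4,-0.8,0],[0,-0.8,-1.6,0],[0,-1.1,-2.3,0],[0,-1.3,-2.7,0]]'; python3 -m inch '[[0,-1.5,-3,0],[0,-1.6,-3.3,0],[0,-1.6,-3.3,0],[0,-1.5,-3,0],[0,-1.2,-2.5,0],[0,-0.9,-1.9,0],[0,-0.6,-1.3,0],[0,-0.3,-0.6,0],[0,0,0,0],[0,0,0,0]]'; python3 go.py .4625 .247 .0225
```

```text
t: 28.1
tcp_pos: [0.5084, 0.0404, 0.1011]
tcp_rot: [[-0.002, 0.974, -0.228], [0.0, -0.228, -0.974], [-1.0, -0.002, 0.0]]
contact_force: [0.0, -0.2, -2.8]
grip_width: 0.648
t: 29.35
tcp_pos: [0.4634, 0.2433, 0.1021]
tcp_rot: [[-0.0, 0.974, -0.229], [-0.0, -0.229, -0.974], [-1.0, -0.0, 0.0]]
contact_force: [0.1, -0.5, -2.9]
grip_width: 0.647
t 29.35 tcp [0.4634 0.2433 0.1021] jaw -13.21 shift cm [ 7.96 -0.17 -0.34] turn -0.02 F [ 0.1 -0.5 -2.9] grip 0.647 tilt 0.02
```

```bash
python3 -m inch '[[0.6,-0.1,-0.2,0],[1.3,-0.1,-0.1,0],[1.8,0,0,0],[1.7,0,0,0],[1.2,0,0,0],[0.7,0,0,0],[0.3,0,0,0],[0.2,0,0,0],[0.1,0,0,0],[0,0,0,0]]'; python3 -m inch '[[0,0,0,0],[0,0,0,0],[0,0,0,0],[0,0,0,0],[0,0,0,0],[0,0,0,0],[0,0,0,0],[0,0,0,0],[0,0,0,0],[0,0,0,0]]' 8.54;python3 -m inch '[[-1,0,0,0],[-2.5,0,0,0],[-3,0,0,0],[-3,0,0,0],[-2,0,0,0],[-1.5,0.5,1,0],[0,1.1,1.8,0],[0,1.5,2.4,0],[0,1.8,2.9,0],[0,1.9,3.1,0]]'; python3 go.py .5888 -.0203 .15
python3 - <<'E'
from h import *
c=camera("top"); print(c["img"].shape)
m=c["img"][140:260,100:360]; cv2.imwrite("pics/t2.png",cv2.resize(m,None,fx=3,fy=3,interpolation=cv2.INTER_CUBIC))
E
```

```text
t: 30.6
tcp_pos: [0.4624, 0.2474, 0.0235]
tcp_rot: [[0.001, 0.974, -0.228], [0.0, -0.228, -0.974], [-1.0, 0.001, -0.0]]
contact_force: [0.4, 0.1, -3.2]
grip_width: 0.641
t: 31.85
tcp_pos: [0.4621, 0.2472, 0.0232]
tcp_rot: [[0.0, 0.974, -0.228], [0.0, -0.228, -0.974], [-1.0, 0.0, -0.0]]
contact_force: [-0.0, -0.3, 0.2]
grip_width: 0.997
t: 33.1
tcp_pos: [0.5027, 0.1211, 0.1533]
tcp_rot: [[-0.0, 0.974, -0.228], [-0.0, -0.228, -0.974], [-1.0, -0.0, 0.0]]
contact_force: [-0.6, 0.1, 0.1]
grip_width: 1.001
t 33.1 tcp [0.5027 0.1211 0.1533] jaw -13.16 shift cm [ 0.33 11.6  11.81] turn -0.01 F [-0.6  0.1  0.1] grip 1.001 tilt 0.03
(420, 560, 3)
```

View pics/t2.png

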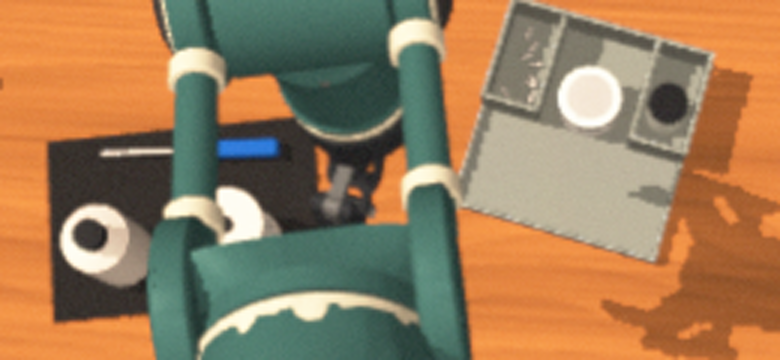

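Both objects stand on the mat, bottle at (90,238) and spool at (240,215) in the crop. The tin (589,97) and the jar are unmoved. On to the tin.

```bash
python3 -m inch '[[0,1.6,1.6,0],[0,2,2,0],[0,2,2,0],[0,2,2,0],[0,1.6,1.6,0],[0,1.2,1.2,0],[0,0.8,0.8,0],[0,0.5,0.6,0],[0,0,0,0],[0,0,0,0]]' 6.8; python3 go.py .59 -.0205 .05
python3 tips.py pics/w4.png; python3 -c "
from h import *
c=camera('wrist');print(proj(c,[[.5888,-.0203,.038]]))"
```

```text
t: 34.4
tcp_pos: [0.5895, -0.0184, 0.1531]
tcp_rot: [[-0.0, 0.974, -0.228], [0.0, -0.228, -0.974], [-1.0, -0.0, -0.0]]
contact_force: [0.1, 1.0, 0.4]
grip_width: 0.792
t 34.4 tcp [ 0.5895 -0.0184  0.1531] jaw -13.16 shift cm [10.31  0.1   0.19] turn -0.01 F [0.1 1.  0.4] grip 0.792 tilt 0.03
side 1 n 20219 tip x pct99 [-94.5 -54.8 -43.8 -37.6] y range 0.0 69.7 z of tip -0.2 y of tip 36.5
side -1 n 19796 tip x pct99 [-94.2 -54.5 -43.6 -37.2] y range -64.5 -0.0 z of tip 0.1 y of tip -31.8
0.7968358416378573 [ 0.58947999 -0.01838458  0.15312889]
[[276.79215263 193.34170772]]
```

View pics/w4.png

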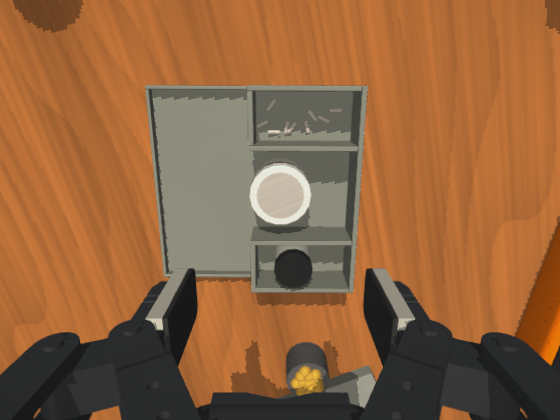

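Tin at (280,194), which agrees with the estimate once the wrist bias is allowed for. Descending.

```bash
python3 -m inch '[[1,0,0.1,0],[2.5,0.05,0.1,0],[3,0,0,0],[3,0,0,0],[2.5,0,0,0],[1.6,0,0,0],[0.8,0,0,0],[0.4,0,0,0],[0,0,0,0],[0,0,0,0]]'; python3 -m inch '[[0.4,0,0,0],[0.4,0,0,0],[0.4,0,0,0],[0.4,0,0,0],[0.4,0,0,0],[0.4,0,0,0],[0.3,0,0,0],[0.1,0,0,0],[0,0,0,0],[0,0,0,0]]'; python3 go.py .589 -.0203 -.023
```

```text
t: 35.75
tcp_pos: [0.5907, -0.0211, 0.0061]
tcp_rot: [[0.002, 0.974, -0.228], [-0.0, -0.228, -0.974], [-1.0, 0.002, -0.0]]
contact_force: [0.8, 0.6, 0.3]
grip_width: 0.795
t: 37.0
tcp_pos: [0.59, -0.021, -0.0226]
tcp_rot: [[0.0, 0.974, -0.228], [-0.0, -0.228, -0.974], [-1.0, 0.0, -0.0]]
contact_force: [0.7, -0.1, 0.4]
grip_width: 0.797
t 37.0 tcp [ 0.59   -0.021  -0.0226] jaw -13.18 shift cm [ 0.04 -0.11 -0.04] turn -0.02 F [ 0.7 -0.1  0.4] grip 0.797 tilt 0.02
```

```bash
python3 -m inch '[[0,0,0,0],[0,0,0,0],[0,0,0,0],[0,0,0,0],[0,0,0,0],[0,0,0,0],[0,0,0,0],[0,0,0,0],[0,0,0,0],[0,0,0,0]]' 0 40; python3 go.py .589 -.0203 -.023; python3 -m inch '[[-0.5,0,0,0],[-1.2,0,0,0],[-1.6,0,0,0],[-1.8,0,0,0],[-1.8,0,0,0],[-1.6,0,0,0],[-1,0,0,0],[-0.5,0,0,0],[0,0,0,0],[0,0,0,0]]'; python3 go.py .5005 -.3012 .077
```

```text
t: 38.25
tcp_pos: [0.5903, -0.021, -0.0224]
tcp_rot: [[0.001, 0.974, -0.228], [-0.0, -0.228, -0.974], [-1.0, 0.001, -0.0]]
contact_force: [-0.2, -0.1, 5.3]
grip_width: 0.579
t 38.25 tcp [ 0.5903 -0.021  -0.0224] jaw -13.18 shift cm [ 0.06 -0.15 -0.04] turn -0.02 F [-0.2 -0.1  5.3] grip 0.579 tilt 0.05
t: 39.5
tcp_pos: [0.5892, -0.0209, 0.0764]
tcp_rot: [[-0.001, 0.974, -0.228], [0.0, -0.228, -0.974], [-1.0, -0.001, 0.0]]
contact_force: [-0.0, -0.8, -0.5]
grip_width: 0.576
t 39.5 tcp [ 0.5892 -0.0209  0.0764] jaw -13.18 shift cm [-0.05 -2.24 29.31] turn -0.02 F [-0.  -0.8 -0.5] grip 0.576 tilt 0.09
```

```bash
python3 -m inch '[[0,-0.5,0.8,0],[0,-0.8,1.6,0],[0,-1,2.3,0],[0,-1,2.6,0],[0,-0.8,2.8,0],[0,-0.6,2.8,0],[0,-0.3,2.8,0],[0,0,2.8,0],[0,0,2.8,0],[0,0,2.2,0]]'; python3 -m inch '[[0,0.2,1.7,0],[0,0.4,1.3,0],[0,0.6,0.9,0],[0,0.6,0.7,0],[0,0.5,0.4,0],[0,0.3,0,0],[0,0.1,0,0],[0,0,0,0],[0,0,0,0],[0,0,0,0]]'; python3 go.py .5005 -.3015 -.018; python3 -c "
from h import *
c=camera('wrist');print(proj(c,[[.5005,-.3015,.012]]));cv2.imwrite('pics/w5.png',c['img'])"
```

```text
t: 40.75
tcp_pos: [0.4859, -0.24, 0.077]
tcp_rot: [[-0.001, 0.973, -0.229], [-0.0, -0.229, -0.973], [-1.0, -0.001, 0.0]]
contact_force: [0.1, -0.3, -0.0]
grip_width: 0.569
t: 42.0
tcp_pos: [0.5023, -0.2931, 0.0772]
tcp_rot: [[-0.0, 0.974, -0.228], [0.0, -0.228, -0.974], [-1.0, -0.0, -0.0]]
contact_force: [-0.1, -0.5, 0.0]
grip_width: 0.575
t 42.0 tcp [ 0.5023 -0.2931  0.0772] jaw -13.18 shift cm [9.52 0.02 0.86] turn -0.02 F [-0.1 -0.5  0. ] grip 0.575 tilt 0.0
[[276.74655051 221.78926412]]
```

View pics/w5.png

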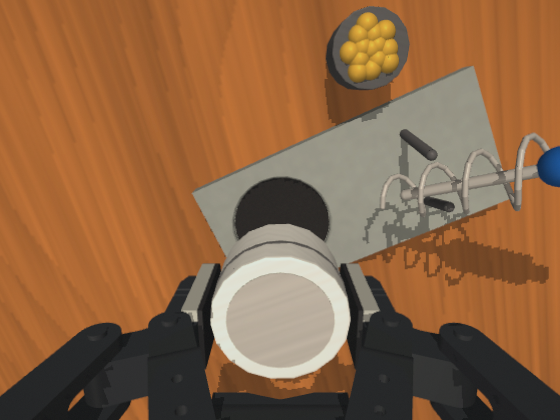

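Recess centre at about (281,224), matching the prediction with the usual bias. Lowering the tin.

```bash
python3 -m inch '[[0,0,0.4,0],[0,0,0.45,0],[0.8,0,0,0],[1.6,0,0,0],[2,0,0,0],[2,0,0,0],[1.4,0,0,0],[0.6,0,0,0],[0.2,0,0,0],[0,0,0,0]]'; python3 -m inch '[[0.2,0,0,0],[0.2,0,0,0],[0.2,0,0,0],[0.15,0,0,0],[0.1,0,0,0],[0.05,0,0,0],[0,0,0,0],[0,0,0,0],[0,0,0,0],[0,0,0,0]]'; python3 go.py .5005 -.3015 -.018
```

```text
t: 43.3
tcp_pos: [0.501, -0.3018, -0.0083]
tcp_rot: [[0.001, 0.974, -0.228], [-0.001, -0.228, -0.974], [-1.0, 0.001, 0.0]]
contact_force: [0.9, 0.3, 0.1]
grip_width: 0.575
t: 44.55
tcp_pos: [0.5005, -0.3015, -0.0178]
tcp_rot: [[0.0, 0.974, -0.228], [-0.0, -0.228, -0.974], [-1.0, 0.0, 0.0]]
contact_force: [-0.3, 0.1, -0.5]
grip_width: 0.574
t 44.55 tcp [ 0.5005 -0.3015 -0.0178] jaw -13.18 shift cm [ 0.02 -0.    0.  ] turn -0.02 F [-0.3  0.1 -0.5] grip 0.574 tilt 0.01
```

```bash
python3 -m inch '[[0.05,0,0,0],[0,0,0,0],[0,0,0,0],[0,0,0,0],[0,0,0,0],[0,0,0,0],[0,0,0,0],[0,0,0,0],[0,0,0,0],[0,0,0,0]]' 6.8; python3 -m inch '[[-0.5,0,0,0],[-1.5,0,0,0],[-2,0,0,0],[-2.5,0,0,0],[-3,0,0,0],[-3,0,0,0],[-2.5,0,0,0],[-1.5,0,0,0],[-0.5,0,0,0],[0,0,0,0]]'; python3 go.py .4621 .2472 .15; python3 -c "
from h import *
c=camera('wrist');print(proj(c,[[.5005,-.3015,.042]]));cv2.imwrite('pics/w6.png',c['img'])
t=camera('top')['img'];cv2.imwrite('pics/t6.png',t)"
```

```text
t: 45.8
tcp_pos: [0.5005, -0.3015, -0.0184]
tcp_rot: [[-0.0, 0.974, -0.228], [0.0, -0.228, -0.974], [-1.0, -0.0, -0.0]]
contact_force: [-0.4, -0.9, -0.2]
grip_width: 0.799
t: 47.05
tcp_pos: [0.5003, -0.3014, 0.1516]
tcp_rot: [[-0.0, 0.974, -0.228], [0.0, -0.228, -0.974], [-1.0, -0.0, -0.0]]
contact_force: [-0.5, -0.0, -0.1]
grip_width: 0.797
t 47.05 tcp [ 0.5003 -0.3014  0.1516] jaw -13.18 shift cm [  0.16 -16.23 -52.54] turn -0.02 F [-0.5 -0.  -0.1] grip 0.797 tilt 0.01
[[277.27949768 192.7508871 ]]
```

View pics/w6.png

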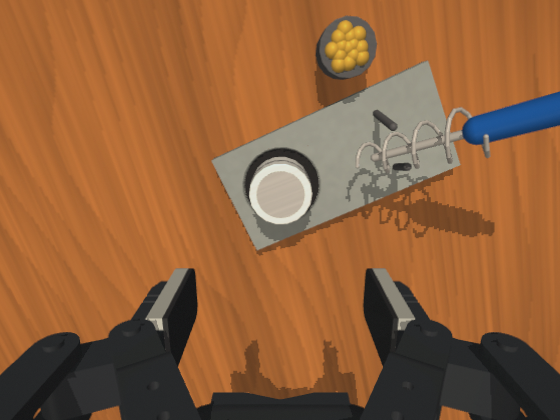

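```bash
python3 -c "
from h import *
c=camera('wrist')
print('tin',ray(c,[[281,193]],.042).round(4),'recess',ray(c,[[281,148],[243,184],[319,184]],.012).round(4))
d=c['depth'][193,281];n=cv2.undistortPoints(np.array([[[281.,193.]]]),c['mtx'],c['dist'])[0,0];print((c['world_from_camera']@np.r_[n*d,d,1])[2])"; python3 -m inch '[[0,-0.6,-2,0],[0,-1.2,-4,0],[0,-1.5,-5,0],[0,-1.6,-5.1,0],[0,-1.6,-5.1,0],[0,-1.6,-5.1,0],[0,-1.6,-5.1,0],[0,-1.6,-5.1,0],[0,-1.5,-5,0],[0,-1.3,-4.2,0]]' 8.54;  python3 -m inch '[[0,-1,-3,0],[0,-0.6,-2,0],[0,-0.3,-1,0],[0,0,0,0],[0,0,0,0],[0,0,0,0],[0,0,0,0],[0,0,0,0],[0,0,0,0],[0,0,0,0]]'; python3 go.py .4621 .2472 .15
```

```text
tin [[ 0.5026 -0.3016  0.042 ]] recess [[ 0.5096 -0.2716  0.012 ]
 [ 0.4709 -0.2941  0.012 ]
 [ 0.5343 -0.309   0.012 ]]
0.04224020818778673
t: 48.45
tcp_pos: [0.4657, 0.1782, 0.1512]
tcp_rot: [[-0.001, 0.974, -0.227], [0.0, -0.227, -0.974], [-1.0, -0.001, 0.0]]
contact_force: [-0.3, 0.0, 0.1]
grip_width: 0.998
t: 49.7
tcp_pos: [0.4626, 0.2384, 0.1517]
tcp_rot: [[0.0, 0.974, -0.228], [0.0, -0.228, -0.974], [-1.0, 0.0, -0.0]]
contact_force: [0.2, 0.5, -0.0]
grip_width: 0.998
t 49.7 tcp [0.4626 0.2384 0.1517] jaw -13.19 shift cm [ 0.17 -0.25 -0.85] turn -0.02 F [ 0.2  0.5 -0. ] grip 0.998 tilt 0.0
```

The tin sits about 2 mm from the recess centre and its top is at 0.042, so it is on the recess floor. Now the spool goes back.

```bash
python3 -m inch '[[0,-0.1,-0.4,0],[0.8,-0.15,-0.45,0],[2,0,0,0],[2.5,0,0,0],[2.5,0,0,0],[2.2,0,0,0],[1.5,0,0,0],[0.9,0,0,0],[0.4,0,0,0],[0,0,0,0]]'; python3 go.py .4621 .2472 .0232;  python3 -m inch '[[0,0,0,0],[0,0,0,0],[0,0,0,0],[0,0,0,0],[0,0,0,0],[0,0,0,0],[0,0,0,0],[0,0,0,0],[0,0,0,0],[0,0,0,0]]' 0 50; python3 go.py .4621 .2472 .0232
```

```text
t: 50.95
tcp_pos: [0.4624, 0.2474, 0.0239]
tcp_rot: [[0.0, 0.974, -0.228], [0.0, -0.228, -0.974], [-1.0, 0.0, -0.0]]
contact_force: [0.7, -0.1, -0.3]
grip_width: 1.001
t 50.95 tcp [0.4624 0.2474 0.0239] jaw -13.18 shift cm [ 0.07 -0.03  0.03] turn -0.02 F [ 0.7 -0.1 -0.3] grip 1.001 tilt 0.03
t: 52.2
tcp_pos: [0.4627, 0.2476, 0.0247]
tcp_rot: [[0.001, 0.974, -0.228], [0.001, -0.228, -0.974], [-1.0, 0.001, -0.001]]
contact_force: [-1.8, -0.2, 5.9]
grip_width: 0.639
t 52.2 tcp [0.4627 0.2476 0.0247] jaw -13.19 shift cm [ 0.15 -0.05  0.05] turn -0.02 F [-1.8 -0.2  5.9] grip 0.639 tilt 0.08
```

```bash
python3 -m inch '[[-0.5,0,0,0],[-1.5,0,0,0],[-2,0,0,0],[-2,0,0,0],[-1.5,0,0,0],[-0.5,0,0,0],[0,0.4,0.8,0],[0,0.8,1.6,0],[0,1.1,2.3,0],[0,1.3,2.7,0]]'; python3 -m inch '[[0,1.5,3,0],[0,1.6,3.3,0],[0,1.6,3.3,0],[0,1.5,3,0],[0,1.2,2.5,0],[0,0.9,1.9,0],[0,0.6,1.3,0],[0,0.3,0.6,0],[0,0,0,0],[0,0,0,0]]'; python3 go.py .5278 -.041 .0255
```

```text
t: 53.45
tcp_pos: [0.4797, 0.1651, 0.1026]
tcp_rot: [[-0.002, 0.974, -0.228], [-0.001, -0.228, -0.974], [-1.0, -0.002, 0.001]]
contact_force: [1.1, -0.2, -3.3]
grip_width: 0.643
t: 54.7
tcp_pos: [0.5266, -0.0375, 0.1036]
tcp_rot: [[-0.0, 0.974, -0.228], [0.0, -0.228, -0.974], [-1.0, -0.0, -0.0]]
contact_force: [0.4, 0.9, -1.6]
grip_width: 0.64
t 54.7 tcp [ 0.5266 -0.0375  0.1036] jaw -13.15 shift cm [7.81 0.2  0.32] turn -0.01 F [ 0.4  0.9 -1.6] grip 0.64 tilt 0.03
```

```bash
python3 -m inch '[[0.3,0.1,0.1,0],[1,0.1,0.2,0],[1.7,0,0,0],[1.7,0,0,0],[1.4,0,0,0],[0.9,0,0,0],[0.5,0,0,0],[0.2,0,0,0],[0.1,0,0,0],[0,0,0,0]]'; python3 go.py .5278 -.041 .0245; python3 -m inch '[[0,0,0,0],[0,0,0,0],[0,0,0,0],[0,0,0,0],[0,0,0,0],[0,0,0,0],[0,0,0,0],[0,0,0,0],[0,0,0,0],[0,0,0,0]]' 8.54; python3 -m inch '[[-1,0,0,0],[-2.5,0,0,0],[-3,0,0,0],[-3,0,0,0],[-2,0,0,0],[-1.5,-0.5,-1,0],[0,-0.9,-2,0],[0,-1.3,-2.8,0],[0,-1.6,-3.5,0],[0,-1.8,-3.9,0]]'; python3 go.py .4471 .3457 .15
```

```text
t: 55.95
tcp_pos: [0.5284, -0.0415, 0.0261]
tcp_rot: [[0.001, 0.974, -0.228], [-0.0, -0.228, -0.974], [-1.0, 0.001, -0.0]]
contact_force: [-0.3, 1.3, -3.4]
grip_width: 0.643
t 55.95 tcp [ 0.5284 -0.0415  0.0261] jaw -13.18 shift cm [ 0.16 -0.07 -0.03] turn -0.02 F [-0.3  1.3 -3.4] grip 0.643 tilt 0.05
t: 57.2
tcp_pos: [0.528, -0.0414, 0.0257]
tcp_rot: [[-0.0, 0.974, -0.228], [0.0, -0.228, -0.974], [-1.0, -0.0, -0.0]]
contact_force: [-0.2, 0.3, -1.3]
grip_width: 1.003
t: 58.45
tcp_pos: [0.4979, 0.1025, 0.1558]
tcp_rot: [[-0.0, 0.973, -0.229], [0.0, -0.229, -0.973], [-1.0, -0.0, -0.0]]
contact_force: [-0.2, 0.8, 0.5]
grip_width: 1.002
t 58.45 tcp [0.4979 0.1025 0.1558] jaw -13.22 shift cm [  0.59 -10.51 -22.52] turn -0.02 F [-0.2  0.8  0.5] grip 1.002 tilt 0.02
```

```bash
python3 -m inch '[[0,-2,-4,0],[0,-2,-4.3,0],[0,-2,-4.2,0],[0,-1.6,-3.5,0],[0,-1.2,-2.6,0],[0,-0.8,-1.8,0],[0,-0.4,-0.9,0],[0,-0.2,-0.5,0],[0,0,0,0],[0,0,0,0]]'; python3 go.py .4471 .3457 .0225
```

```text
t: 59.7
tcp_pos: [0.4494, 0.3358, 0.1556]
tcp_rot: [[-0.0, 0.973, -0.229], [-0.0, -0.229, -0.973], [-1.0, 0.0, 0.0]]
contact_force: [-0.5, 0.7, 0.7]
grip_width: 1.001
t 59.7 tcp [0.4494 0.3358 0.1556] jaw -13.23 shift cm [13.31 -0.45 -0.92] turn -0.03 F [-0.5  0.7  0.7] grip 1.001 tilt 0.02
```

```bash
python3 -m inch '[[0,-0.2,-0.45,0],[0.8,-0.25,-0.5,0],[2.1,0,0,0],[2.6,0,0,0],[2.6,0,0,0],[2.3,0,0,0],[1.6,0,0,0],[0.9,0,0,0],[0.4,0,0,0],[0,0,0,0]]'; python3 -m inch '[[0,0,0,0],[0,0,0,0],[0,0,0,0],[0,0,0,0],[0,0,0,0],[0,0,0,0],[0,0,0,0],[0,0,0,0],[0,0,0,0],[0,0,0,0]]' 0 40; python3 go.py .543 .0203 .0225
```

```text
t: 60.95
tcp_pos: [0.4472, 0.347, 0.023]
tcp_rot: [[0.0, 0.974, -0.228], [0.0, -0.228, -0.974], [-1.0, 0.0, -0.0]]
contact_force: [0.0, -0.1, -0.4]
grip_width: 0.997
t: 62.2
tcp_pos: [0.4475, 0.3474, 0.0238]
tcp_rot: [[0.001, 0.974, -0.228], [0.001, -0.228, -0.974], [-1.0, 0.001, -0.001]]
contact_force: [-1.7, -0.1, 6.8]
grip_width: 0.598
t 62.2 tcp [0.4475 0.3474 0.0238] jaw -13.18 shift cm [ 0.1  16.76 29.67] turn -0.02 F [-1.7 -0.1  6.8] grip 0.598 tilt 0.09
```

```bash
python3 -m inch '[[-0.5,0,0,0],[-1.5,0,0,0],[-2,0,0,0],[-2,0,0,0],[-1.5,0,0,0],[-0.5,0,0,0],[0,0.4,0.8,0],[0,0.9,1.6,0],[0,1.3,2.3,0],[0,1.6,2.7,0]]'; python3 -m inch '[[0,1.8,3.1,0],[0,2,3.5,0],[0,2,3.5,0],[0,2,3.5,0],[0,1.6,2.8,0],[0,1.3,2.3,0],[0,0.9,1.6,0],[0,0.5,0.9,0],[0,0.2,0.4,0],[0,0,0,0]]'; python3 go.py .5438 .0215 .0245;
```

```text
t: 63.45
tcp_pos: [0.4705, 0.2631, 0.1016]
tcp_rot: [[-0.002, 0.974, -0.228], [-0.001, -0.228, -0.974], [-1.0, -0.001, 0.002]]
contact_force: [0.5, -0.2, -2.2]
grip_width: 0.598
t: 64.7
tcp_pos: [0.5413, 0.0271, 0.1026]
tcp_rot: [[-0.0, 0.974, -0.228], [0.0, -0.228, -0.974], [-1.0, -0.0, -0.0]]
contact_force: [-0.5, 0.0, -2.6]
grip_width: 0.596
t 64.7 tcp [0.5413 0.0271 0.1026] jaw -13.18 shift cm [7.81 0.38 0.49] turn -0.02 F [-0.5  0.  -2.6] grip 0.596 tilt 0.02
```

```bash
python3 -m inch '[[0,0.2,0.25,0],[0.3,0.15,0.2,0],[1.3,0,0,0],[1.8,0,0,0],[1.6,0,0,0],[1.2,0,0,0],[0.8,0,0,0],[0.5,0,0,0],[0.2,0,0,0],[0.1,0,0,0]]'; python3 go.py .5438 .0215 .0245; python3 -m inch '[[0,0,0,0],[0,0,0,0],[0,0,0,0],[0,0,0,0],[0,0,0,0],[0,0,0,0],[0,0,0,0],[0,0,0,0],[0,0,0,0],[0,0,0,0]]' 8.54; python3 -m inch '[[-1,0,0,0],[-2.5,0,0,0],[-3,0,0,0],[-3,0,0,0],[-2,0,0,0],[-1.5,-0.5,-1,0],[0,-0.9,-2,0],[0,-1.3,-2.8,0],[0,-1.6,-3.5,0],[0,-1.8,-3.9,0]]'; python3 -m inch '[[0,-1.8,-3.9,0],[0,-1.8,-3.9,0],[0,-1.8,-3.9,0],[0,-1.8,-3.9,0],[0,-1.6,-3.5,0],[0,-1.4,-2.8,0],[0,-0.9,-1.8,0],[0,-0.4,-0.8,0],[0,0,0,0],[0,0,0,0]]'
python3 - <<'E'
from h import *
c=camera("top"); i=c["img"]; cv2.imwrite("pics/t7.png",i)
o=cv2.imread("pics/top0.png")
f=lambda a:cv2.resize(a[130:240,245:350],None,fx=5,fy=5,interpolation=cv2.INTER_CUBIC)
cv2.imwrite("pics/bay7.png",f(i))
d=np.abs(i.astype(int)-o).max(2)[130:240,245:350]; print("bay diff",(d>60).sum())
s=cv2.resize(i[150:245,355:445],None,fx=4,fy=4,interpolation=cv2.INTER_CUBIC)
cv2.imwrite("pics/final.png",cv2.resize(np.hstack([f(i)[:380*550//550],]),None,fx=1,fy=1)); cv2.imwrite("pics/st7.png",s)
a=f(i); h=550; cv2.imwrite("pics/f7.png",cv2.resize(np.hstack([a,cv2.copyMakeBorder(s,0,h-len(s),0,0,0)]),None,fx=.9,fy=.9))
E
```

```text
t: 65.95
tcp_pos: [0.5443, 0.0216, 0.025]
tcp_rot: [[0.001, 0.974, -0.228], [-0.0, -0.228, -0.974], [-1.0, 0.001, -0.0]]
contact_force: [0.4, 0.5, -1.8]
grip_width: 0.596
t 65.95 tcp [0.5443 0.0216 0.025 ] jaw -13.18 shift cm [ 0.05 -0.04  0.02] turn -0.02 F [ 0.4  0.5 -1.8] grip 0.596 tilt 0.04
t: 67.2
tcp_pos: [0.5438, 0.0216, 0.0247]
tcp_rot: [[0.0, 0.974, -0.228], [0.0, -0.228, -0.974], [-1.0, 0.0, -0.0]]
contact_force: [0.1, -0.5, -0.6]
grip_width: 1.003
t: 68.45
tcp_pos: [0.5137, 0.1655, 0.1548]
tcp_rot: [[-0.0, 0.974, -0.229], [0.0, -0.229, -0.974], [-1.0, -0.0, -0.0]]
contact_force: [0.3, -0.5, 0.4]
grip_width: 1.002
t: 69.7
tcp_pos: [0.4587, 0.4279, 0.1546]
tcp_rot: [[-0.0, 0.973, -0.229], [-0.001, -0.229, -0.973], [-1.0, -0.0, 0.001]]
contact_force: [0.3, -0.1, -0.2]
grip_width: 1.004
bay diff 391
```

View pics/f7.png

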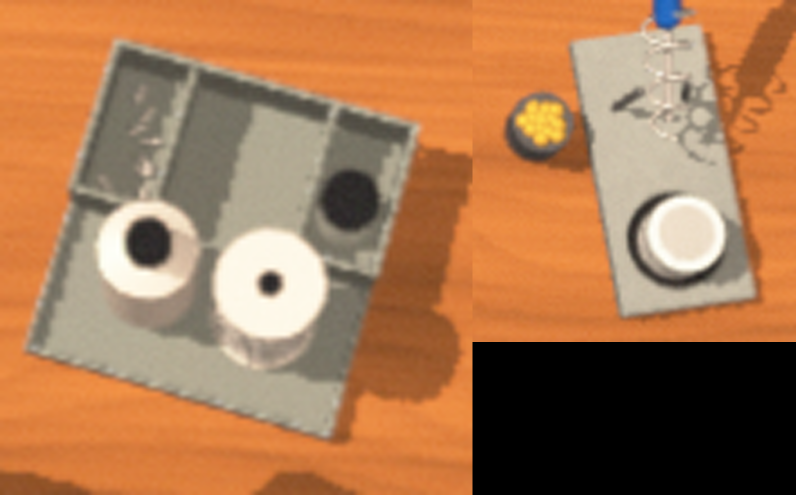

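```bash
python3 - <<'E'
from h import *
c=camera("top"); print(ray(c,[((683/.9-525+.5)/4-.5+355,(234/.9+.5)/4-.5+150)],.042))
print(env.read_state()["contact_force"], env.finish_job())
E
```

```text
[[ 0.4993446  -0.29881499  0.042     ]]
the job is handed in; nothing more can be done
[-0.30311319 -0.11511903 -0.19511513] None
```

The job is done and handed in at about t = 70 s of the 141 s allowed; no verdict was reported. I parked the bottle and then the spool on the mat, and put the tin in the stand's recess. Then I returned the spool and the bottle to their original places in the bay.

**First grasp failed:** on the first try the gripper closed on the bottle's cap and shoulder, pressing with about 47 N at the wrist; the bottle stayed upright. Depth images showed the fingertips about 30 mm behind the reported TCP. I lowered every later grasp by that amount, and they all held.

**Last checks:**
- **Tin:** it is on the recess floor and upright, about 2–3 mm from the recess centre. The top and wrist cameras differ by about 4 mm on its position.
- **Bottle and spool:** both stand upright in the bay, and in the top picture within about 2 mm of where they started.
- **Bystanders:** the jar and the brass-wool pot look unmoved. The screwdriver was still in place after both objects were parked on the mat, but I did not look at it again before handing in.
- **Robot:** the gripper was clear of everything, with no contact force to speak of.

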